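# Zero the screw counter, then be the third hand on the source cover

## Robot

A 6-joint arm with a two-finger parallel gripper is mounted at the origin on the work surface. World frame = base frame: x ahead of the robot, y to its left, z up, the work surface at z = 0. Lengths are in m, angles in degrees, forces in N, time in s.
With the tool pointing down it reaches from about 0.3 to 0.75 m from the base axis. Payload 8.5 kg.
Tool frame: the origin (TCP) lies midway between the tips of the shut fingers; the grasp point (between the pads) lies 19 mm behind it; z points along the fingers, y is the line along which they close (so a half turn about z gives the same grasp; the last joint's range is limited). The gripper opens to 85 mm and grips with 20 to 120 N. Pads are 22 mm wide; open, the fingers measure 114 mm over their backs; the gripper's body (76 mm by 85 mm) begins 54 mm behind the grasp point. The pads swing forward as they close: fully open they stand 13 mm farther back than shut.
Start: joints at [53.898, 21.807, 74.336, -0, 83.858, -12.336], TCP at [0.222, 0.503, 0.231] pointing down, gripper open.
Joint ranges: [-178.18, 178.18], [-50.72, 133.34], [12.68, 142.11], [-81.47, 261.47], [9.98, 163.14], [-165.26, 165.26]. Speed limits (degrees/s): [136.94, 136.94, 180, 180, 180, 180].

## Interface

Orientations are given as a 3x3 rotation matrix whose columns are the frame's x, y, z axes.
In Python, from rig import env gives the robot as it stands. The module is installed in compiled form; this text tells all that it offers.
- The arm moves only by the tool jog_arm, never from a script. Its argument "targets" is a list of rows, each a list of 6 numbers: the shift along the tool's x, y, z in cm, then the turn, a rotation vector about the tool's x, y, z in degrees. A call has 1 to 8 rows; each row is the pose to reach, as a shift and turn from the pose commanded when the call began, along the tool's axes at that moment; what a row does not reach only later rows make up. A row lasts 1/12 s, in which the tool goes at most 41.7 mm and 7.16 degrees, less where a joint would pass 70% of its speed; a pose out of reach is approached as far as the arm can. A call with a gripper value outside its range is refused whole. "hand" is the opening, from 0 (shut) to 1 (fully open), set as the call begins (left out, the last holds). The fingers move at their own pace and stop on an object; "newtons" is the grip in N (left out, the last holds). Time passes only in rows, so rows that repeat a pose let the fingers close. It gives the time, the measured TCP pose, the force, the opening and the grip force at its end, in the units of the state.
- env.observe(): the state, without advancing time (a new reading comes with each control period).
- env.get_image(name): name is "scene" or "top" or "wrist"; returns a dict with "frame" (480x640x3 uint8, red, green, blue), "depth" (480x640 float32, m along the optical axis (not along the pixel's ray), 0 where there is no reading), "fovy" (degrees; the focal length in pixels is half the picture's height over the tangent of half this angle, whatever the lens; pixels are square), "cx", "cy" (the principal point, pixels), "cam_to_world" (4x4, takes a point from camera to world coordinates). Camera axes: x right, y down, z forward; pixel columns grow to the right and rows downward; lengths in m; the calibration is good to about 2 mm. The wrist camera is an equidistant fisheye: a pixel r from the principal point sees the ray r / f radians off the axis. A picture is of the moment at which its call begins.
- env.close_job(): hands the job in; it is judged then, once.
Trained networks look in the newest picture that a camera, given by its name, has taken for a name from the list of things; names that differ only in an ending like _2 or _b are one class to them, and where a whole thing is asked for, a point or a joint stands for the part that bears it (a point fixed in the world has none). Each returns a list of dicts, best first, with "score" (0 to 1); they miss things now and then, are a little off and sometimes report something else, mostly with a low value. They report only what shows in the picture. A call takes as long as a camera call.
- env.regions_of(camera, target): "pixels" (480x640 bool, what is visible of it) and "point" ([row, column] in pixels, amid what is visible of it).
The state is a dict: "time_s": time; "q": joint angles; "qvel": joint speeds; "joint_efforts": joint torques, N m; "position": TCP position; "tool_rot": TCP orientation; "ft_force": force on the tool from outside, world axes, zero at the start; "wrist_torque": the same for the moment, N m; "grip_width": finger opening in m; "gripper_force": force on a finger pad.
Only numpy, scipy, OpenCV 4.12 (cv2) and the standard library are available. Lean on these libraries where they do the work, as an engineer would, in place of code of your own. Each camera call takes 0.05 s, during which the arm holds its last target. There are 200 camera calls.

## Task

First turn the reset knob of the screw-turn counter counter-clockwise all the way back to its zero stop. Then push the black ion-source cover along its cradle, flat and square against the sprung stop, until the stop's dark pointer stands in the green band, never in the red, and hold it steadily there for three seconds, so that a colleague can screw it down; finish while still holding that push. Do not disturb the screwdriver, the bottle and the jar.

Things in the scene. Friction and masses are not known exactly. Their poses are not given: they have to be found in the camera images.
- cradle: Fixed cradle: aluminium plate 12 mm thick, 140 mm wide, x = -140 to +172 mm. Origin: plate underside, on the centre line. +x is the push direction, roughly away from the robot. Two dark guide rails along x (-125 to +25), tops 25 mm above the bench, inner faces at y = -53 and +53. Grey stop housing at x = 92 to 170, 90 mm wide, top 62 mm above the bench, with the coloured scale on it.
- stop (a joint): Travel (m) of the sprung stop along cradle +x: 0 untouched, 0.060 end. 300 N/m, no preload, springs back. Green band 0.020 to 0.040 (6 to 12 N), red from 0.052 (16 N). Steel plate 80 mm wide, 14 to 60 mm above the bench; it carries a dark pointer line, 4 mm wide, over the housing's scale (white, green, white, red towards +x).
- stop_face (a point): Centre of the stop plate's face that the cover meets (it faces the cradle's -x), 37 mm above the bench; moves with the stop; at cradle x = 20 mm when untouched. Axes as the cradle's.
- cover: Loose ion-source cover, a flat-faced black box 80 (x) x 90 (y) x 60 (z) mm, about 0.55 kg, perforated steel sheet and round window on top. Lies on the cradle plate (12 mm above the bench) between the rails, 8 mm play each side when square, 20 to 45 mm short of the stop, slightly crooked; slides with a few N of friction. Origin: centre of its underside; +x to the stop.
- cover_front (a point): Centre of the cover's face towards the stop, 30 mm above its underside.
- cover_back (a point): Centre of the cover's flat back face, away from the stop, 30 mm above its underside: the face to push, e.g. with closed fingertips pointing down behind it. The plate extends 30 mm or more behind it, without anything standing there.
- counter: Fixed white screw-turn counter box, 120 (x) x 110 (y) x 36 mm high; origin: centre of its underside. On top a grey dial with a green zero mark on its -x side and dark ticks clockwise from it; the reset knob stands in the middle.
- reset_knob (a joint): Angle (rad) of the reset knob about the vertical, clockwise from above positive. 0 is the hard zero stop, where the bar's white end points at the green mark; 2.1 is the other end; starts at 0.6 to 1.3. It stays where it is left; friction 0.04 N m.
- reset_knob_grip (a point): Grip point on the knob's axis, 73 mm above the bench. Orange bar 50 mm long, 14 mm thick, its top 80 mm above the bench, on a black 52 mm disc whose top is 50 mm above the bench. The bar lies along this point's x axis, which turns with the knob (the counter's x axis at joint 0); its -x end is white. Pinch the bar across its 14 mm.
- driver: Bystander: loose screwdriver, yellow handle, 170 mm long, 26 mm thick, lying along its x axis between cradle and counter; origin in its middle, underside.
- bottle: Bystander: loose clear bottle with a blue cap, 56 mm diameter, 130 mm high, standing at one outer side; origin: centre of its underside.
- jar: Bystander: loose amber jar, 60 mm diameter, 70 mm high, standing at the other outer side; origin: centre of its underside.

How it is judged:
By the outcome, as a careful person would: the job done as asked, in the order asked, and still so for the second after the job is handed in, while the arm keeps its last pose, push and grip.
It also fails if it takes over 61 s, if anything falls off the work surface, if the arm or the gripper's body presses on something with over 40 N, if the wrist force passes 120 N, or if a joint passes its speed limit or range.

## Working session

There is one attempt and no reset: what is moved stays moved. The work goes in short steps, Python scripts to look and compute and a tool call to move; the robot and the scene stay as the last step left them, time stands still between calls to the robot, and variables do not carry over. Pictures are saved under pics/ and viewed, at most 10 in all, crops included, and the job is handed in when it is done.

Besides the shell and the picture viewer there is one more tool, called after ">>>" as a command line: name --pt "numbers of a row" for each row, then --argument value for the rest. jog_arm: Moves the arm, as the interface text tells. Its arguments: {"type":"object","properties":{"targets":{"type":"array","items":{"type":"array","items":{"type":"number"}}},"hand":{"type":"number"},"newtons":{"type":"number"}},"required":["targets"]}

```bash
mkdir -p pics
cat > h.py <<'E'
import numpy as np, cv2
from rig import env
def cloud(im):
    h,w=im["depth"].shape; f=h/2/np.tan(np.radians(im["fovy"])/2)
    v,u=np.mgrid[:h,:w]; d=im["depth"].astype(float)
    P=np.stack([(u-im["cx"])/f*d,(v-im["cy"])/f*d,d],-1)
    M=np.array(im["cam_to_world"]); W=P@M[:3,:3].T+M[:3,3]; W[d==0]=np.nan
    return W
E
python3 - <<'E'
from h import *
s=env.observe(); print({k:np.round(v,3).tolist() for k,v in s.items()})
im=env.get_image("top"); cv2.imwrite("pics/top.png",im["frame"][:,:,::-1]); np.save("top.npy",cloud(im))
W=cloud(im)
for n in ["cradle","stop","cover","counter","reset_knob","driver","bottle","jar"]:
    for r in env.regions_of("top",n)[:2]:
        p=r["pixels"]; q=W[p]; q=q[~np.isnan(q[:,0])]
        if len(q)==0: continue
        rect=cv2.minAreaRect((q[:,:2]*1000).astype(np.float32))
        print(n,round(r["score"],2),np.round(r["point"]),p.sum(),np.round(np.median(q,0),3),np.round(np.percentile(q[:,2],[5,50,95]),3),[np.round(x,1) for x in rect])
E
```

```text
{'time_s': 0.0, 'q': [53.899, 21.843, 74.384, 0.0, 83.857, -12.335], 'qvel': [0.021, 0.099, -0.059, -0.0, -0.06, -0.102], 'joint_efforts': [-0.0, -44.847, -23.128, -0.0, 0.005, 0.0], 'position': [0.221, 0.503, 0.231], 'tool_rot': [[-0.915, 0.403, -0.001], [0.403, 0.915, -0.001], [0.0, -0.001, -1.0]], 'ft_force': [-0.469, -0.808, 0.501], 'wrist_torque': [-0.016, 0.015, -0.025], 'gripper_force': 0.0, 'grip_width': 0.085}
cradle 0.78 [217. 244.] 6697 [0.614 0.176 0.016] [0.009 0.016 0.066] [array([595.6, 185.8]), array([142.6, 335.1]), np.float64(83.4)]
cradle 0.44 [245. 521.] 822 [ 0.481 -0.411  0.087] [0.019 0.087 0.131] [array([ 485.7, -418.2]), array([56.1, 48.8]), np.float64(21.4)]
stop 0.63 [218. 247.] 738 [0.61  0.171 0.047] [0.027 0.047 0.073] [array([628.3, 180.2]), array([78.5, 83.1]), np.float64(83.0)]
cover 0.7 [262. 239.] 1732 [0.505 0.194 0.073] [0.039 0.073 0.077] [array([509.4, 198.4]), array([91.3, 81.7]), np.float64(85.6)]
counter 0.6 [219. 404.] 2640 [ 0.57  -0.18   0.037] [0.028 0.037 0.077] [array([ 577.2, -188.9]), array([121. , 119.5]), np.float64(15.3)]
counter 0.49 [244. 523.] 817 [ 0.481 -0.411  0.088] [0.022 0.088 0.132] [array([ 484.6, -422.9]), array([60.4, 55.9]), np.float64(30.8)]
reset_knob 0.73 [213. 406.] 426 [ 0.574 -0.182  0.053] [0.047 0.053 0.083] [array([ 575.9, -185. ]), array([48.8, 51. ]), np.float64(36.8)]
driver 0.98 [245. 323.] 498 [0.53  0.004 0.023] [0.014 0.023 0.029] [array([565.3,   3.6]), array([165.5,  26. ]), np.float64(0.2)]
bottle 0.62 [244. 522.] 877 [ 0.481 -0.412  0.086] [0.008 0.086 0.131] [array([ 492.7, -443.7]), array([ 57.1, 102.7]), np.float64(14.6)]
jar 0.74 [274. 139.] 757 [0.497 0.416 0.068] [0.022 0.068 0.074] [array([499.5, 422. ]), array([56.7, 55.4]), np.float64(16.1)]
```

View pics/top.png

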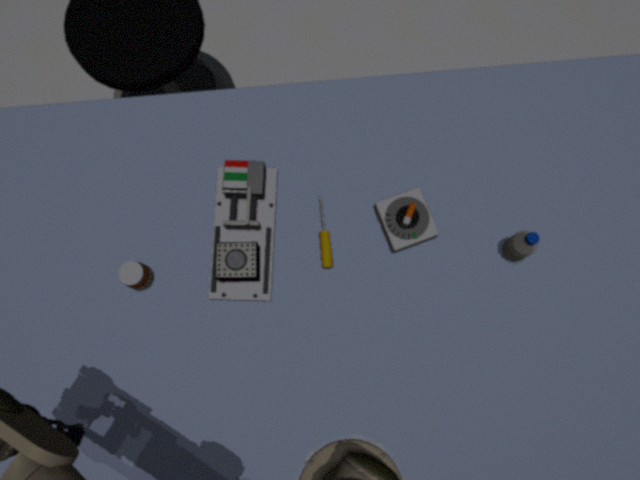

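The top view shows the cover at about (col 237, row 262) and the stop plate at (240, 222). The scale is at (236, 175) and the knob's bar runs from (411, 207) to its white end at (406, 221). The green mark is at (413, 236), and the driver, jar and bottle stand clear. Next I measure the axes.

```bash
cat > m.py <<'E'
from h import *
W=np.load("top.npy"); F=cv2.imread("pics/top.png"); hsv=cv2.cvtColor(F,cv2.COLOR_BGR2HSV)
def near(c,r): return np.hypot(W[...,0]-c[0],W[...,1]-c[1])<r
def rect(m,name):
    q=W[m]; r=cv2.minAreaRect((q[:,:2]*1000).astype(np.float32)); print(name,m.sum(),np.round(q.mean(0),4),[np.round(x,1) for x in r])
k=near((.576,-.186),.035)&(W[...,2]>.065); rect(k,"bar")
for o,n in ((1,"orange"),(0,"white")):
    m=k&((hsv[...,1]>120)==bool(o)); print(n,m.sum(),np.round(W[m].mean(0),4))
q=W[k][:,:2]; l=cv2.fitLine(q.astype(np.float32),2,0,.01,.01).ravel(); print("bardir",np.degrees(np.arctan2(l[1],l[0])))
rect(near((.577,-.189),.1)&(W[...,2]>.028),"counter")
g=near((.577,-.189),.07)&(hsv[...,0]>40)&(hsv[...,0]<85)&(hsv[...,1]>100); rect(g,"green")
c=near((.51,.196),.07)&(W[...,2]>.066)&(W[...,2]<.08); rect(c,"cover")
rails=near((.595,.186),.2)&(hsv[...,2]<75)&(W[...,2]>.018)&(W[...,2]<.032)
v=W[near((.595,.186),.19)&(W[...,2]>.006)]; 
rect(near((.595,.186),.19)&(W[...,2]>.006),"cradle")
sp=near((.56,.187),.075)&(W[...,2]>.045)&(W[...,2]<.065)&(W[...,0]>.555); rect(sp,"stopplate")
ho=near((.68,.173),.06)&(W[...,2]>.05); rect(ho,"housing")
E
python3 m.py
```

```text
bar 158 [ 0.5734 -0.1832  0.0799] [array([ 574.7, -184. ]), array([14. , 52.1]), np.float64(62.3)]
orange 92 [ 0.5825 -0.1878  0.0805]
white 66 [ 0.5608 -0.1769  0.0789]
bardir -27.500128
counter 2530 [ 0.5736 -0.1833  0.0411] [array([ 576.2, -184.8]), array([120.7, 110.7]), np.float64(15.3)]
green 24 [ 0.5498 -0.1888  0.0427] [array([ 563. , -188.4]), array([59.8, 35.3]), np.float64(41.8)]
cover 1529 [0.5082 0.1979 0.0731] [array([508.9, 198.6]), array([90.9, 80.6]), np.float64(85.6)]
cradle 8949 [0.5791 0.1794 0.0361] [array([595.2, 183.9]), array([371.5, 371. ]), np.float64(54.6)]
stopplate 254 [0.5975 0.1853 0.0557] [array([609.9, 183.6]), array([79.2, 45.3]), np.float64(83.8)]
housing 1393 [0.6916 0.1719 0.0636] [array([680.6, 174.8]), array([ 90.3, 114.1]), np.float64(82.7)]
```

>>> jog_arm --pt "-60.1 -48.6 0 0 0 3.8" --pt "-60.1 -48.6 0 0 0 3.8" --pt "-60.1 -48.6 0 0 0 3.8" --pt "-60.1 -48.6 0 0 0 3.8" --pt "-60.1 -48.6 0 0 0 3.8" --pt "-60.1 -48.6 0 0 0 3.8" --pt "-60.1 -48.6 0 0 0 3.8" --pt "-60.1 -48.6 0 0 0 3.8" --hand 1

```text
time_s: 1.12
position: [0.3748, 0.2052, 0.2316]
tool_rot: [[-0.887, 0.463, 0.001], [0.463, 0.887, 0.0], [-0.001, 0.0, -1.0]]
ft_force: [0.5, 1.0, 1.4]
grip_width: 0.0854
gripper_force: 0.0
```

>>> jog_arm --pt "-35.4 -24.7 0 0 0 0" --pt "-35.4 -24.7 0 0 0 0" --pt "-35.4 -24.7 0 0 0 0" --pt "-35.4 -24.7 0 0 0 0" --pt "-35.4 -24.7 0 0 0 0" --pt "-35.4 -24.7 0 0 0 0" --pt "-35.4 -24.7 2 0 0 0" --pt "-35.4 -24.7 6 0 0 0"

```text
time_s: 1.78
position: [0.5285, -0.0884, 0.213]
tool_rot: [[-0.886, 0.463, 0.004], [0.463, 0.886, -0.002], [-0.005, 0.0, -1.0]]
ft_force: [0.3, 1.4, -0.2]
grip_width: 0.0851
gripper_force: 0.0
```

```bash
cat > d.py <<'E'
import sys
from h import *
s=env.observe(); R=np.array(s["tool_rot"]); t=np.array([float(a) for a in sys.argv[1:4]])
print("pos",np.round(s["position"],4),"tool shift cm",np.round(R.T@(t-s["position"])*100,2),"y-angle",np.degrees(np.arctan2(R[1,1],R[0,1])),"tilt",np.round(R[:,2],4),s["time_s"])
E
python3 d.py .5757 -.1845 .13
```

```text
pos [ 0.5285 -0.0884  0.213 ] tool shift cm [-8.59 -6.33  8.34] y-angle 62.394799853653886 tilt [ 0.0043 -0.0018 -1.    ] 1.7833
```

>>> jog_arm --pt "-8.4 -6.2 6 0 0 0" --pt "-8.4 -6.2 8 0 0 0" --pt "-8.4 -6.2 8 0 0 0" --pt "-8.4 -6.2 8 0 0 0" --pt "-8.4 -6.2 8 0 0 0" --pt "-8.4 -6.2 8 0 0 0"

```text
time_s: 2.28
position: [0.5727, -0.1791, 0.1319]
tool_rot: [[-0.886, 0.463, -0.0], [0.463, 0.886, 0.0], [0.0, 0.0, -1.0]]
ft_force: [0.0, 0.7, 0.3]
grip_width: 0.0853
gripper_force: 0.0
```

```bash
python3 d.py .5757 -.1845 .13
python3 - <<'E'
from h import *
im=env.get_image("wrist"); cv2.imwrite("pics/w1.png",im["frame"][:,:,::-1])
M=np.array(im["cam_to_world"]);f=240/np.tan(np.radians(im["fovy"])/2);print(im["fovy"],f,M.round(3).tolist())
F=im["frame"];hsv=cv2.cvtColor(F,cv2.COLOR_RGB2HSV)
def px2w(u,v,z):
    a=np.array([u-im["cx"],v-im["cy"]]).T;r=np.linalg.norm(a,axis=-1,keepdims=True);th=r/f
    d=np.concatenate([a/np.maximum(r,1e-9)*np.sin(th),np.cos(th)],-1)@M[:3,:3].T
    return M[:3,3]+d*((z-M[2,3])/d[...,2])[...,None]
v,u=np.nonzero((hsv[...,0]>4)&(hsv[...,0]<20)&(hsv[...,1]>170)&(hsv[...,2]>80))
P=px2w(u.astype(float),v.astype(float),.08);m=np.hypot(P[:,0]-.5757,P[:,1]+.1845)<.05;P=P[m]
r=cv2.minAreaRect((P[:,:2]*1000).astype(np.float32));print(m.sum(),r)
for p in env.regions_of("wrist","reset_knob")[:1]: 
    print(p["score"],p["point"])
E
```

```text
pos [ 0.5727 -0.1791  0.1319] tool shift cm [-0.52 -0.34  0.19] y-angle 62.42744567499153 tilt [-0.e+00  3.e-04 -1.e+00] 2.2833
65.70646984690485 371.64829954431775 [[0.462, 0.85, 0.253, 0.507], [0.887, -0.443, -0.132, -0.146], [-0.0, 0.285, -0.958, 0.275], [0.0, 0.0, 0.0, 1.0]]
1057 ((582.3457641601562, -187.6802978515625), (12.304108619689941, 32.60282516479492), 62.56568908691406)
0.75 [254.1, 317.4]
```

View pics/w1.png

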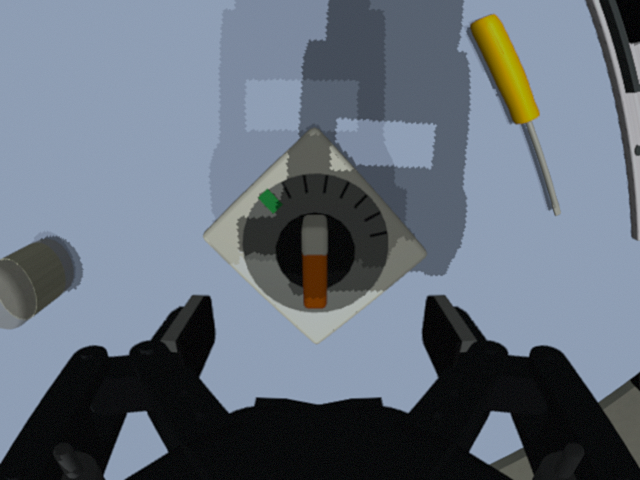

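The bar is upright in the image, from (315, 215) to (315, 308), midway between the fingers. The green mark is at (270, 201), about 43° away. The measurements agree, so I descend and grip.

>>> jog_arm --pt "-0.4 -0.3 3 0 0 0" --pt "-0.4 -0.3 6 0 0 0" --pt "-0.4 -0.3 7.4 0 0 0" --pt "-0.4 -0.3 7.4 0 0 0" --pt "-0.4 -0.3 7.4 0 0 0"

```text
time_s: 2.8
position: [0.5752, -0.1833, 0.0588]
tool_rot: [[-0.887, 0.462, 0.001], [0.462, 0.887, -0.001], [-0.001, 0.0, -1.0]]
ft_force: [-0.3, -0.8, 0.2]
grip_width: 0.0853
gripper_force: 0.0
```

>>> jog_arm --pt "0 0 0 0 0 0" --pt "0 0 0 0 0 0" --pt "0 0 0 0 0 0" --pt "0 0 0 0 0 0" --pt "0 0 0 0 0 0" --pt "0 0 0 0 0 0" --pt "0 0 0 0 0 0" --pt "0 0 0 0 0 0" --hand 0 --newtons 30

```text
time_s: 3.47
position: [0.5755, -0.1833, 0.058]
tool_rot: [[-0.887, 0.463, 0.001], [0.463, 0.887, 0.001], [-0.001, 0.002, -1.0]]
ft_force: [1.9, 5.0, 3.2]
grip_width: 0.013
gripper_force: 33.9
```

>>> jog_arm --pt "0 0.05 0 0 0 -5" --pt "0 0.05 0 0 0 -11" --pt "0 0.05 0 0 0 -17" --pt "0 0.05 0 0 0 -23" --pt "0 0.05 0 0 0 -29" --pt "0 0.05 0 0 0 -34" --pt "0 0.05 0 0 0 -38" --pt "0 0.05 0 0 0 -38"

```text
time_s: 4.13
position: [0.5754, -0.1847, 0.058]
tool_rot: [[-0.983, -0.183, 0.001], [-0.183, 0.983, -0.002], [-0.0, -0.002, -1.0]]
ft_force: [-0.9, -4.6, 2.8]
grip_width: 0.0135
gripper_force: 33.8
```

```bash
python3 d.py .575 -.184 .058; python3 -c "
from h import *
s=env.observe();print(s['wrist_torque'],s['ft_force'])"
```

```text
pos [ 0.5754 -0.1847  0.058 ] tool shift cm [ 0.02  0.07 -0.  ] y-angle 100.56274510132738 tilt [ 9.e-04 -2.e-03 -1.e+00] 4.1333
[-0.95851015  0.23705375  0.03134535] [-0.85793156 -4.62063253  2.79270887]
```

Small steps to feel for the stop.

>>> jog_arm --pt "0 0.05 0 0 0 -2" --pt "0 0.05 0 0 0 -4" --pt "0 0.05 0 0 0 -5" --pt "0 0.05 0 0 0 -5"

```text
time_s: 4.47
position: [0.5754, -0.1848, 0.058]
tool_rot: [[-0.965, -0.264, 0.001], [-0.264, 0.965, -0.003], [-0.001, -0.003, -1.0]]
ft_force: [-1.5, -6.8, 2.5]
grip_width: 0.013
gripper_force: 33.8
```

```bash
python3 d.py .575 -.184 .058; python3 -c "
from h import *
s=env.observe();print(s['wrist_torque'],s['ft_force'])"
```

```text
pos [ 0.5754 -0.1848  0.058 ] tool shift cm [0.02 0.09 0.  ] y-angle 105.30396097870819 tilt [ 0.0014 -0.003  -1.    ] 4.4667
[-1.37429561  0.13457058 -0.11834067] [-1.5421172  -6.80711685  2.54296635]
```

>>> jog_arm --pt "0 0 0 0 0 -1.5" --pt "0 0 0 0 0 -3" --pt "0 0 0 0 0 -3" --pt "0 0 0 0 0 -3"

```text
time_s: 4.8
position: [0.5757, -0.1846, 0.058]
tool_rot: [[-0.95, -0.312, 0.002], [-0.312, 0.95, -0.002], [-0.002, -0.003, -1.0]]
ft_force: [-0.0, -6.9, 1.7]
grip_width: 0.0134
gripper_force: 49.3
```

```bash
python3 d.py .575 -.184 .058; python3 -c "
from h import *
s=env.observe();print(s['wrist_torque'],s['ft_force'])"
```

```text
pos [ 0.5757 -0.1846  0.058 ] tool shift cm [0.05 0.08 0.  ] y-angle 108.15437869307289 tilt [ 0.0023 -0.0022 -1.    ] 4.8
[-1.15354808 -0.15789847 -0.86330185] [-0.03683139 -6.87296415  1.66378291]
```

The stop is felt: torque jumps to -0.86 N m at about 105–106°. I relax the turn while still resting on the stop, then open and lift.

>>> jog_arm --pt "0 0.05 0 0 0 1.5" --pt "0 0.05 0 0 0 1.5"

```text
time_s: 4.97
position: [0.5757, -0.1846, 0.058]
tool_rot: [[-0.958, -0.286, 0.003], [-0.286, 0.958, -0.003], [-0.002, -0.004, -1.0]]
ft_force: [2.3, -8.8, 1.1]
grip_width: 0.0134
gripper_force: 38.1
```

```bash
python3 d.py .575 -.184 .058; python3 -c "
from h import *
s=env.observe();print(s['wrist_torque'],s['ft_force'])"
```

```text
pos [ 0.5757 -0.1846  0.058 ] tool shift cm [0.05 0.08 0.  ] y-angle 106.63794904015603 tilt [ 0.0027 -0.0034 -1.    ] 4.9667
[-1.38118982 -0.21064851 -0.35865167] [ 2.30399627 -8.83121853  1.13894684]
```

>>> jog_arm --pt "0 0 0 0 0 0" --pt "0 0 0 0 0 0" --pt "0 0 0 0 0 0" --pt "0 0 0 0 0 0" --pt "0 0 -2 0 0 0" --pt "0 0 -6 0 0 0" --pt "0 0 -9 0 0 0" --pt "0 0 -9 0 0 0" --hand 1

```text
time_s: 5.63
position: [0.5771, -0.1834, 0.1537]
tool_rot: [[-0.957, -0.291, 0.009], [-0.291, 0.957, -0.005], [-0.008, -0.007, -1.0]]
ft_force: [-0.3, 0.0, 0.6]
grip_width: 0.0852
gripper_force: 0.0
```

```bash
python3 d.py .575 -.184 .15
python3 - <<'E'
from h import *
im=env.get_image("wrist"); cv2.imwrite("pics/w2.png",im["frame"][:,:,::-1])
im=env.get_image("top"); np.save("top.npy",cloud(im)); cv2.imwrite("pics/top2.png",im["frame"][:,:,::-1])
E
python3 - <<'E'
import numpy as np,sys
sys.argv=['x']
E
sed 's/top.png/top2.png/' m.py | python3 -
```

```text
pos [ 0.5771 -0.1834  0.1537] tool shift cm [0.22 0.01 0.37] y-angle 106.92985251466767 tilt [ 0.0094 -0.0049 -0.9999] 5.6333
bar 1438 [ 0.5718 -0.1837  0.4472] [array([ 576.4, -186. ]), array([68.8, 69.4]), np.float64(39.2)]
orange 0 [nan nan nan]
white 1438 [ 0.5718 -0.1837  0.4472]
bardir 64.10292
counter 5511 [ 0.5536 -0.1725  0.4423] [array([ 552.7, -166.4]), array([147.3, 135.1]), np.float64(61.0)]
green 1 [ 0.5774 -0.1461  0.3082] [array([ 577.4, -146.1]), array([0., 0.]), np.float64(0.0)]
cover 816 [0.519  0.2142 0.0732] [array([509.5, 202.6]), array([82.2, 80. ]), np.float64(84.9)]
cradle 6512 [0.6162 0.1813 0.037 ] [array([616.4, 193.7]), array([324.1, 378.1]), np.float64(20.9)]
stopplate 256 [0.5974 0.1854 0.0561] [array([609. , 183.4]), array([80.9, 43.7]), np.float64(83.1)]
housing 1390 [0.6916 0.1719 0.0636] [array([679.5, 175. ]), array([ 91. , 114.2]), np.float64(82.1)]<stdin>:8: RuntimeWarning: Mean of empty slice.
  ret = um.true_divide(
```

View pics/w2.png

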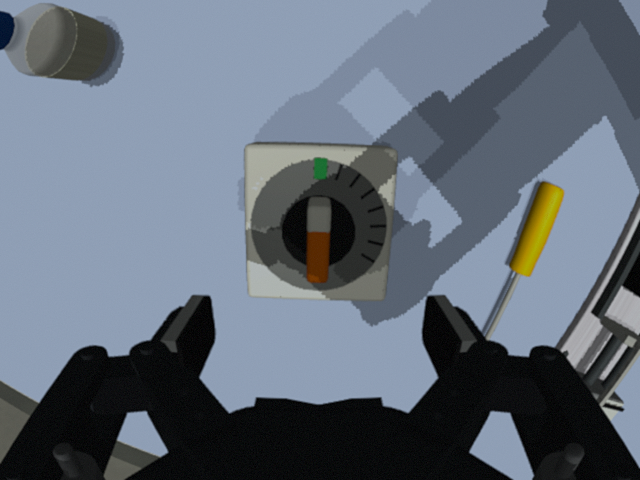

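The knob's white end at (318, 203) points at the green mark (320, 168), so it stands at zero. Now I measure the cradle frame from the unobstructed first picture.

Run:
```python
from h import *
im=env.get_image("top"); M=np.array(im["cam_to_world"]); f=240/np.tan(np.radians(im["fovy"])/2)
F=cv2.imread("pics/top.png"); hsv=cv2.cvtColor(F,cv2.COLOR_BGR2HSV)
def bp(p,z):
    p=np.asarray(p,float); d=np.c_[(p[:,0]-im["cx"])/f,(p[:,1]-im["cy"])/f,np.ones(len(p))]@M[:3,:3].T
    return M[:3,3]+d*((z-M[2,3])/d[:,2])[:,None]
print("cam",M[:3,3].round(3))
# light plate: low saturation vs bluish bench
m=((hsv[...,1]<40)&(hsv[...,2]>110)).astype(np.uint8); m[:150]=0;m[310:]=0;m[:,:195]=0;m[:,290:]=0
v,u=np.nonzero(m)
n,l,st,c=cv2.connectedComponentsWithStats(m); print(st[st[:,4]>60])
P=bp(np.c_[u,v],.012)[:,:2]*1000
# side and near edges per row, line fit
rows=range(235,295); L=[];Rr=[]
for r in rows:
    x=np.nonzero(m[r])[0]
    if len(x)>3: L.append((x[0],r));Rr.append((x[-1]+1,r))
for n_,e in(("L",L),("R",Rr)):
    p=(bp(e,.012)[:,:2]*1000).astype(np.float32); a=cv2.fitLine(p,cv2.DIST_HUBER,0,.01,.01).ravel(); print(n_,len(e),np.degrees(np.arctan(a[1]/a[0])),a[2:])
B=[(x,np.nonzero(m[:,x])[0].max()+1) for x in range(216,266)]
p=(bp(B,.012)[:,:2]*1000).astype(np.float32); a=cv2.fitLine(p,cv2.DIST_HUBER,0,.01,.01).ravel(); print("near",np.degrees(np.arctan2(a[1],a[0])),a[2:])
cv2.imwrite("pics/c.png",cv2.resize(np.hstack([F[140:320,180:300],cv2.cvtColor(m[140:320,180:300]*255,cv2.COLOR_GRAY2BGR)]),None,fx=3,fy=3,interpolation=0))
```

```text
cam [0.275 0.019 1.273]
[[     0      0    640    480 304850]
 [   213    166     16     60    423]
 [   221    167     55    100   1020]
 [   224    182     22      5     90]
 [   239    201      7     19    101]
 [   208    281     62     19    635]]
L 22 -6.897809 [493.7633  248.90852]
R 22 -6.908854 [511.38553 146.80817]
near 83.25063 [432.05835 203.27681]
```

View pics/c.png

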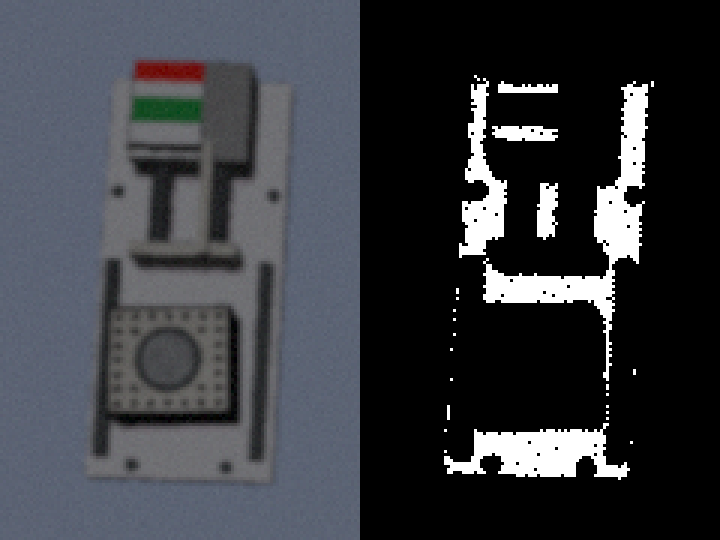

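Cradle yaw is about -6.8° and its origin about (0.571, 0.189). The gap to the stop is about 43 mm. I move above the spot behind the cover.

>>> jog_arm --pt "1 41 0 0 0 7" --pt "1 41 0 0 0 14" --pt "1 41 0 0 0 21" --pt "1 41 0 0 0 23.7" --pt "1 41 0 0 0 23.7" --pt "1 41 0 0 0 23.7" --pt "1 41 0 0 0 23.7" --pt "1 41 0 0 0 23.7" --hand 0.5

```text
time_s: 6.45
position: [0.4682, 0.1355, 0.146]
tool_rot: [[-0.993, 0.118, -0.003], [0.118, 0.993, -0.0], [0.003, -0.0, -1.0]]
ft_force: [0.6, -0.1, -0.1]
grip_width: 0.0425
gripper_force: 0.0
```

```bash
python3 d.py .4483 .2053 .13
```

```text
pos [0.4682 0.1355 0.146 ] tool shift cm [2.8  6.7  1.61] y-angle 83.20304987824109 tilt [-0.0031 -0.     -1.    ] 6.45
```

>>> jog_arm --pt "2.8 6.7 1.5 0 0 0" --pt "2.8 6.7 1.5 0 0 0" --pt "2.8 6.7 1.5 0 0 0" --pt "2.8 6.7 1.5 0 0 0" --pt "2.8 6.7 1.5 0 0 0"

```text
time_s: 6.87
position: [0.45, 0.2032, 0.1316]
tool_rot: [[-0.993, 0.118, -0.002], [0.118, 0.993, -0.001], [0.002, -0.001, -1.0]]
ft_force: [0.1, 0.1, -0.1]
grip_width: 0.0426
gripper_force: 0.0
```

```bash
python3 d.py .4483 .2053 .025
python3 - <<'E'
from h import *
im=env.get_image("wrist"); a=im["frame"][:,:,::-1]; im=env.get_image("scene"); b=im["frame"][:,:,::-1]
cv2.imwrite("pics/w3.png",cv2.resize(np.vstack([a,b]),None,fx=.625,fy=.625,interpolation=cv2.INTER_AREA))
E
```

```text
pos [0.45   0.2032 0.1316] tool shift cm [ 0.17  0.2  10.66] y-angle 83.2410868623294 tilt [-1.7e-03 -6.0e-04 -1.0e+00] 6.8667
```

View pics/w3.png

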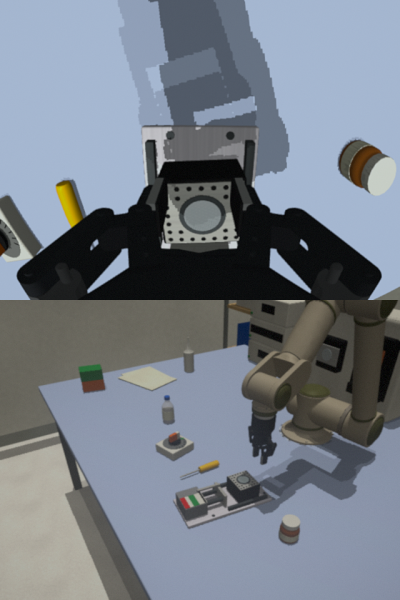

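Wrist view: the plate behind the cover, about (200, 145), is clear and the cover sits between the fingers. The scene view shows the scale at (190, 500) unobstructed. A quick check of the back-face position, then descend.

Run:
```python
from h import *
im=env.get_image("wrist"); M=np.array(im["cam_to_world"]);f=240/np.tan(np.radians(im["fovy"])/2)
g=cv2.cvtColor(im["frame"],cv2.COLOR_RGB2GRAY)
def bp(u,v,z):
    a=np.array([u-im["cx"],v-im["cy"]],float);r=np.hypot(*a);th=r/f
    d=M[:3,:3]@np.r_[a/r*np.sin(th),np.cos(th)]; return M[:3,3]+d*(z-M[2,3])/d[2]
O=np.array([.5712,.1892]);t=np.radians(-6.8);U=np.array([np.cos(t),np.sin(t)]);N=np.array([-U[1],U[0]])
for c in (290,320,350):
    col=g[:,c].astype(int); print(c,col[190:310:4])
for r,z in((203,.012),(259,.012),(290,.072)):
    p=bp(320,r,z)[:2]-O; print(r,z,(p@U*1000).round(1),(p@N*1000).round(1))
```

```text
290 [ 88  89  85  98 103 102 104 102 103 103 103 105 105 102 103 104 107   5
   5  10   5   6   7   3   8  14 107 103 109 106]
320 [155 156 147 150 101 100 101 102 101 102 101 102 103 102 102 103  89   8
  12   2   5   3   8  13   5  34 105  34  36 106]
350 [ 99  89  87  95 104 104 103 103 104 104 103 103 138 140 122 105  48   8
  10   5   6  10   7   9  17  85 103 109 104 104]
203 0.012 -141.0 -0.3
259 0.012 -98.0 -0.3
290 0.072 -100.2 -0.5
```

>>> jog_arm --pt "0.1 0.1 3 0 0 0" --pt "0.1 0.1 6 0 0 0" --pt "0.1 0.1 9 0 0 0" --pt "0.1 0.1 10.5 0 0 0" --pt "0.1 0.1 10.5 0 0 0" --pt "0.1 0.1 10.5 0 0 0"

```text
time_s: 7.52
position: [0.4496, 0.204, 0.0274]
tool_rot: [[-0.993, 0.119, -0.001], [0.119, 0.993, -0.0], [0.001, -0.0, -1.0]]
ft_force: [-0.1, 0.3, 0.5]
grip_width: 0.0426
gripper_force: 0.0
```

```bash
python3 d.py .5307 .1955 .025
```

```text
pos [0.4496 0.204  0.0274] tool shift cm [-8.16  0.12  0.23] y-angle 83.15671928722087 tilt [-1.e-03 -2.e-04 -1.e+00] 7.5167
```

>>> jog_arm --pt "-0.6 0 0 0 0 0" --pt "-1.1 0.1 0 0 0 0" --pt "-1.6 0.1 0 0 0 0" --pt "-2.1 0.1 0 0 0 0" --pt "-2.6 0.1 0 0 0 0" --pt "-3.1 0.1 0 0 0 0" --pt "-3.6 0.1 0 0 0 0" --pt "-4.1 0.1 0 0 0 0"

```text
time_s: 8.18
position: [0.4905, 0.2008, 0.0275]
tool_rot: [[-0.993, 0.118, -0.0], [0.118, 0.993, -0.0], [0.0, -0.0, -1.0]]
ft_force: [-4.9, 1.2, 1.4]
grip_width: 0.0429
gripper_force: 0.0
```

>>> jog_arm --pt "-0.3 0 0 0 0 0" --pt "-0.6 0 0 0 0 0" --pt "-0.9 0 0 0 0 0" --pt "-1.2 0 0 0 0 0"

```text
time_s: 8.52
position: [0.5019, 0.1995, 0.0274]
tool_rot: [[-0.993, 0.118, -0.001], [0.118, 0.993, -0.0], [0.001, -0.0, -1.0]]
ft_force: [-7.8, 0.3, 2.4]
grip_width: 0.0424
gripper_force: 0.0
```

```bash
python3 d.py .5307 .1955 .025
```

```text
pos [0.5019 0.1995 0.0274] tool shift cm [-2.91 -0.06  0.23] y-angle 83.23292205490809 tilt [-0.001 -0.    -1.   ] 8.5167
```

>>> jog_arm --pt "-0.2 0 0 0 0 0" --pt "-0.4 0 0 0 0 0" --pt "-0.6 0 0 0 0 0" --pt "-0.6 0 0 0 0 0"

```text
time_s: 8.85
position: [0.5076, 0.1988, 0.0273]
tool_rot: [[-0.993, 0.118, -0.001], [0.118, 0.993, -0.0], [0.001, -0.0, -1.0]]
ft_force: [-6.3, 0.2, 0.9]
grip_width: 0.0424
gripper_force: 0.0
```

>>> jog_arm --pt "-0.2 0 0 0 0 0" --pt "-0.4 0 0 0 0 0" --pt "-0.6 0 0 0 0 0" --pt "-0.6 0 0 0 0 0"

```text
time_s: 9.18
position: [0.5131, 0.1982, 0.0272]
tool_rot: [[-0.993, 0.118, -0.003], [0.118, 0.993, 0.0], [0.003, -0.0, -1.0]]
ft_force: [-8.1, 1.9, 2.2]
grip_width: 0.0429
gripper_force: 0.0
```

```bash
python3 d.py .5307 .1955 .025
python3 - <<'E'
from h import *
a=env.get_image("top")["frame"][:,:,::-1]; b=env.get_image("scene")["frame"][:,:,::-1]
a=cv2.resize(a[140:320,180:300],None,fx=3,fy=3,interpolation=2)
b=cv2.resize(b[270+180:270+180+30,:1],None,fx=1) if 0 else b
b=cv2.resize(b[235:360,265:440] if 0 else b[240:370,260:440],(432,312),interpolation=2)
c=np.zeros((540,792,3),np.uint8);c[:,:360]=a;c[:312,360:]=b
cv2.imwrite("pics/p1.png",c)
E
```

```text
pos [0.5131 0.1982 0.0272] tool shift cm [-1.78 -0.06  0.22] y-angle 83.22873920586457 tilt [-0.0026  0.     -1.    ] 9.1833
```

View pics/p1.png

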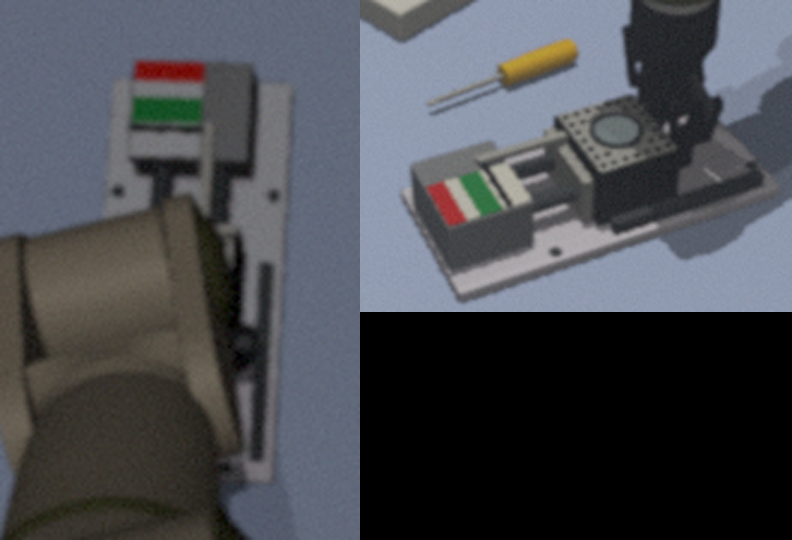

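The cover touches the stop plate squarely. The pointer is near the white/green border, at scene crop (493, 182) and top crop row ~124. I read it precisely from a brightness profile.

```bash
cat > ptr.py <<'E'
from h import *
from scipy.ndimage import map_coordinates
im=env.get_image("top"); M=np.array(im["cam_to_world"]); f=240/np.tan(np.radians(im["fovy"])/2)
O=np.array([.5712,.1892]);t=np.radians(-6.8);U=np.array([np.cos(t),np.sin(t)]);N=np.array([-U[1],U[0]])
def prof(F,z=.063):
    X=np.arange(85,176,2); out=[]
    for y in (12,16,20,24,28):
        P=np.c_[O+X[:,None]/1000*U+y/1000*N,np.full(len(X),z)]
        c=(P-M[:3,3])@M[:3,:3]; u=c[:,0]/c[:,2]*f+im["cx"]; v=c[:,1]/c[:,2]*f+im["cy"]
        out.append([map_coordinates(F[...,k].astype(float),[v,u],order=1) for k in range(3)])
    return X,np.mean(out,0)
for F in (cv2.imread("pics/top.png")[:,:,::-1],im["frame"]):
    X,p=prof(F); print(*[f"{x}:{a:.0f}/{b:.0f}/{c:.0f}" for x,a,b,c in zip(X,*p)])
s=env.observe(); print(s["time_s"],np.round(s["position"],4),np.round(s["ft_force"],1))
E
python3 ptr.py
```

```text
85:22/23/23 87:27/27/28 89:41/41/43 91:71/71/73 93:87/88/90 95:80/81/82 97:60/59/61 99:52/51/53 101:68/67/70 103:96/95/99 105:109/108/112 107:110/110/114 109:112/112/115 111:111/111/114 113:110/110/113 115:107/108/111 117:95/103/99 119:66/89/73 121:38/79/47 123:22/75/37 125:20/76/35 127:20/76/35 129:20/75/35 131:21/76/34 133:22/76/35 135:34/79/45 137:58/87/67 139:85/98/91 141:103/107/108 143:109/110/113 145:110/110/114 147:110/104/108 149:111/88/92 151:111/64/65 153:111/38/37 155:111/18/17 157:111/10/7 159:112/12/9 161:111/15/11 163:109/27/27 165:101/48/53 167:95/72/83 169:93/91/105 171:91/97/113 173:90/99/114 175:90/99/114
85:25/24/26 87:29/28/30 89:45/45/47 91:75/75/78 93:101/101/104 95:113/113/117 97:117/117/120 99:118/118/121 101:117/117/121 103:116/116/121 105:118/118/122 107:116/116/119 109:103/103/106 111:79/79/80 113:60/60/61 115:57/60/59 117:64/76/68 119:52/82/61 121:33/81/44 123:23/80/38 125:18/80/37 127:18/80/36 129:19/80/35 131:19/80/36 133:22/80/39 135:35/83/48 137:64/93/72 139:91/105/97 141:109/114/113 143:117/118/121 145:118/118/122 147:117/111/115 149:116/94/97 151:117/67/68 153:118/40/39 155:118/23/19 157:119/17/13 159:117/13/9 161:117/16/11 163:115/28/29 165:108/52/58 167:101/77/89 169:97/96/111 171:97/105/121 173:96/104/121 175:97/105/122
9.3333 [0.5131 0.1982 0.0272] [-7.5  1.8  3.4]
```

Scale calibration: zero is at 99, green runs 119–139, and the pointer is now at 114, which is 15 mm of travel. Another 15 mm is needed.

>>> jog_arm --pt "-0.2 0 0 0 0 0" --pt "-0.4 0 0 0 0 0" --pt "-0.6 0 0 0 0 0" --pt "-0.8 0 0 0 0 0" --pt "-1.0 0 0 0 0 0" --pt "-1.2 0 0 0 0 0" --pt "-1.4 0 0 0 0 0" --pt "-1.5 0 0 0 0 0"

```text
time_s: 10.0
position: [0.5264, 0.1966, 0.0271]
tool_rot: [[-0.993, 0.118, -0.006], [0.118, 0.993, 0.0], [0.006, -0.001, -1.0]]
ft_force: [-15.2, 2.5, 7.4]
grip_width: 0.0428
gripper_force: 0.0
```

>>> jog_arm --pt "0 0 0 0 0 0" --pt "0 0 0 0 0 0"

```text
time_s: 10.17
position: [0.5265, 0.1966, 0.027]
tool_rot: [[-0.993, 0.118, -0.005], [0.118, 0.993, 0.0], [0.005, -0.001, -1.0]]
ft_force: [-13.3, 2.6, 6.1]
grip_width: 0.0428
gripper_force: 0.0
```

```bash
python3 ptr.py | tail -2
python3 - <<'E'
from h import *
a=env.get_image("scene")["frame"][:,:,::-1]
cv2.imwrite("pics/p2.png",cv2.resize(a[240:370,260:440],(720,520),interpolation=2))
E
```

```text
85:22/23/23 87:26/27/28 89:46/46/46 91:74/73/76 93:101/101/104 95:113/114/117 97:117/118/121 99:117/118/121 101:118/118/122 103:118/117/122 105:117/118/122 107:117/117/121 109:118/118/122 111:118/118/122 113:117/117/121 115:114/116/118 117:100/109/105 119:72/95/79 121:41/81/50 123:20/63/31 125:12/44/21 127:12/36/18 129:13/47/22 131:19/69/32 133:19/77/35 135:35/82/47 137:63/93/71 139:91/104/96 141:109/113/113 143:116/117/119 145:117/116/120 147:116/111/115 149:117/95/97 151:118/67/68 153:119/39/39 155:119/22/20 157:119/18/13 159:118/13/7 161:119/18/13 163:114/28/29 165:108/52/58 167:102/77/89 169:97/95/111 171:96/105/120 173:97/105/121 175:98/106/123
10.2167 [0.5266 0.1966 0.0271] [-14.1   2.3   5.9]
```

View pics/p2.png

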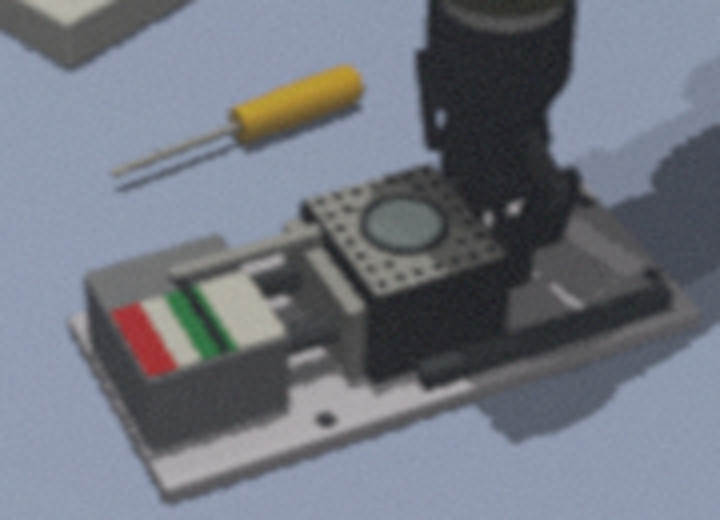

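The pointer stands mid-green (28 mm), at (207, 320) in the crop. The 6 N vertical force needs explaining, so I check that the cover is flat and square.

Run:
```python
from h import *
im=env.get_image("scene"); W=cloud(im)
t=np.radians(-6.8);U=np.array([np.cos(t),np.sin(t)]);N=np.array([-U[1],U[0]]);O=np.array([.5712,.1892])
for r in env.regions_of("scene","cover")[:1]:
    q=W[r["pixels"]]; q=q[np.isfinite(q[:,0])]; L=np.c_[(q[:,:2]-O)@U,(q[:,:2]-O)@N,q[:,2]]*1000
    T=L[(L[:,2]>66)&(L[:,2]<82)&(L[:,0]>-32)&(L[:,0]<42)]
    for _ in range(3):
        A=np.c_[T[:,:2],np.ones(len(T))]; c=np.linalg.lstsq(A,T[:,2],rcond=None)[0]; e=T[:,2]-A@c; T=T[abs(e)<2.5*e.std()+.1]
    print(r["score"],len(T),"slope deg x,y",np.degrees(c[:2]).round(2),"z mean",T[:,2].mean(),"range",T.min(0).round(1),T.max(0).round(1))
    print(cv2.minAreaRect(T[:,:2].astype(np.float32)))
s=env.observe(); print(s["time_s"],np.round(s["ft_force"],1))
```

```text
0.97 961 slope deg x,y [ 0.39 -0.56] z mean 71.90689733700259 range [-31.9 -40.7  67.3] [41.8 52.6 76.5]
((4.953788757324219, 5.9092559814453125), (93.24992370605469, 73.69468688964844), 89.9146728515625)
10.3667 [-13.7   2.6   4.9]
```

The cover is flat (top at 72 mm, tilt within noise) and square. Now hold for over three seconds.

>>> jog_arm --pt "0 0 0 0 0 0" --pt "0 0 0 0 0 0" --pt "0 0 0 0 0 0" --pt "0 0 0 0 0 0" --pt "0 0 0 0 0 0" --pt "0 0 0 0 0 0" --pt "0 0 0 0 0 0" --pt "0 0 0 0 0 0"

```text
time_s: 11.03
position: [0.5265, 0.1966, 0.0271]
tool_rot: [[-0.993, 0.118, -0.005], [0.118, 0.993, 0.0], [0.005, -0.001, -1.0]]
ft_force: [-13.7, 2.9, 6.0]
grip_width: 0.0426
gripper_force: 0.0
```

>>> jog_arm --pt "0 0 0 0 0 0" --pt "0 0 0 0 0 0" --pt "0 0 0 0 0 0" --pt "0 0 0 0 0 0" --pt "0 0 0 0 0 0" --pt "0 0 0 0 0 0" --pt "0 0 0 0 0 0" --pt "0 0 0 0 0 0"

```text
time_s: 11.7
position: [0.5266, 0.1966, 0.0271]
tool_rot: [[-0.993, 0.118, -0.005], [0.118, 0.993, 0.0], [0.005, -0.001, -1.0]]
ft_force: [-13.5, 2.4, 5.8]
grip_width: 0.0427
gripper_force: 0.0
```

>>> jog_arm --pt "0 0 0 0 0 0" --pt "0 0 0 0 0 0" --pt "0 0 0 0 0 0" --pt "0 0 0 0 0 0" --pt "0 0 0 0 0 0" --pt "0 0 0 0 0 0" --pt "0 0 0 0 0 0" --pt "0 0 0 0 0 0"

```text
time_s: 12.37
position: [0.5266, 0.1966, 0.0271]
tool_rot: [[-0.993, 0.118, -0.005], [0.118, 0.993, 0.0], [0.005, -0.001, -1.0]]
ft_force: [-13.8, 2.6, 5.8]
grip_width: 0.0427
gripper_force: 0.0
```

>>> jog_arm --pt "0 0 0 0 0 0" --pt "0 0 0 0 0 0" --pt "0 0 0 0 0 0" --pt "0 0 0 0 0 0" --pt "0 0 0 0 0 0" --pt "0 0 0 0 0 0" --pt "0 0 0 0 0 0" --pt "0 0 0 0 0 0"

```text
time_s: 13.03
position: [0.5265, 0.1966, 0.0271]
tool_rot: [[-0.993, 0.118, -0.005], [0.118, 0.993, 0.0], [0.005, -0.001, -1.0]]
ft_force: [-14.4, 2.9, 5.4]
grip_width: 0.0424
gripper_force: 0.0
```

>>> jog_arm --pt "0 0 0 0 0 0" --pt "0 0 0 0 0 0" --pt "0 0 0 0 0 0" --pt "0 0 0 0 0 0" --pt "0 0 0 0 0 0" --pt "0 0 0 0 0 0" --pt "0 0 0 0 0 0" --pt "0 0 0 0 0 0"

```text
time_s: 13.7
position: [0.5266, 0.1966, 0.0271]
tool_rot: [[-0.993, 0.118, -0.005], [0.118, 0.993, 0.0], [0.005, -0.001, -1.0]]
ft_force: [-12.6, 2.3, 5.8]
grip_width: 0.0426
gripper_force: 0.0
```

```bash
python3 ptr.py | tail -2 | grep -oE "(119|121|123|125|127|129|131|133):[0-9/]+|^[0-9.]+ \[.*"
```

```text
119:71/94/77
121:37/79/48
123:18/62/30
125:12/44/19
127:12/37/18
129:15/48/23
131:17/67/30
133:20/77/35
13.75 [0.5266 0.1966 0.0271] [-12.8   3.3   4.9]
```

```bash
python3 -c "
from rig import env
print(env.close_job())"
```

```text
the job is handed in; nothing more can be done
None
```

I turned the reset knob back to its zero stop, then pushed the cover flat and square against the sprung stop and held it mid-green (about 28 mm of travel) for more than 3 s. I handed the job in at about 14 s, still holding that push; the screwdriver, bottle and jar were not touched.

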